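# Seat a camera battery in the empty charging cradle

## Task

Put the smaller of the two loose camera batteries on charge in the empty cradle: tilt it and lead its contact end down into the well, at the end with the brass strips, while the other end is still clearly raised, then let the raised end down until the battery lies flat on the well's floor. Let go of it, and leave the larger loose battery where it is.

Things in the scene. Friction and masses are not known exactly. Their poses are not given: they have to be found in the camera images.
- brick: The battery to charge: plain black block, 70 mm long (x) by 38 mm wide (y) by 40 mm high (z), about 0.2 kg, loose, right side up. Origin: centre of its underside. Grey panel on top; four thin cross ridges on top near the +x end; the -x end is the contact end, turned roughly to the robot. Grip it across the 38 mm width, with the fingertips at least 14 mm above its underside.
- brick_toe (a point): Middle of the battery's lower edge at its contact end (three small brass contacts low on that face), 35 mm from the battery's origin along its -x; axes as the battery's.
- cradle: EMPTY grey cradle, fixed (its twin holds a battery). Origin: well's centre at table height; x along well, z up. Base x -68 to 50 mm, 68 wide, 16 high. On it the well: floor 16 mm above table, inside 75 (x) by 42 mm, walls 12 high, top 4 mm flared 45 deg; side walls only at the corners, 43 mm finger gap mid-side. Brass floor strips and a dark display mark the -x end, nearest the robot.
- spare: The larger loose battery, 96 by 60 by 40 mm, same black plastic, too big for the well: to be left alone. Origin: centre of its underside.
There are look-alikes about, which are no part of the job. Leave any pink or turquoise look-alike of the brick alone.

How it is judged:
By the outcome, as a careful person would: the job done as asked, in the order asked, and still so for the second after the job is handed in, with the robot touching nothing.
It also fails if it takes over 38 s, if anything falls off the work surface, if the arm or the gripper's body presses on something with over 40 N, if the wrist force passes 120 N, or if a joint passes its speed limit or range.

## Robot

A 6-joint arm with a two-finger parallel gripper is mounted at the origin on the work surface. World frame = base frame: x ahead of the robot, y to its left, z up, the work surface at z = 0. Lengths are in m, angles in rad, forces in N, time in s.
With the tool pointing down it reaches from about 0.25 to 0.775 m from the base axis. Payload 4 kg.
Tool frame: the origin (TCP) lies at the very end of the fingers, on their centre line; the grasp point (between the pads) lies 19 mm behind it; z points along the fingers, y is the direction in which the jaws open and shut (so a half turn about z gives the same grasp; the last joint's range is limited). The gripper opens to 85 mm and grips with 20 to 120 N. Pads are 22 mm wide; open, the fingers measure 114 mm over their backs; the gripper's body (76 mm by 85 mm) begins 54 mm behind the grasp point. The pads swing forward as they close: fully open they stand 13 mm farther back than shut.
Start: joints at [-1.444, 0.087, 1.371, -0, 1.684, -0.103], TCP at [0.125, -0.536, 0.231] pointing down, gripper open.
Joint ranges: [-3.1, 3.1], [-0.76, 2.03], [0.27, 2.55], [-1.08, 4.22], [0.17, 2.65], [-2.57, 2.57]. Speed limits (rad/s): [2.79, 2.79, 3.14, 3.14, 3.14, 3.14].

## Interface

Orientations are given as [roll, pitch, yaw] about the fixed x, y, z axes, in that order (R = Rz(yaw) Ry(pitch) Rx(roll)).
In Python, from rig import env gives the robot as it stands.
- The arm moves only by the shell command python3 -m crank 'ROWS' [FORCE]. ROWS is JSON, a list of rows, each an object of numbers: "wx", "wy", "wz": the turn, a rotation vector about the tool's x, y, z in degrees; "x", "y", "z": the shift along the tool's x, y, z in cm; "claw": the gripper command: -1 is fully open, 1 is shut, values between are in proportion. In form: [{"wx": .., "wy": .., "wz": .., "x": .., "y": .., "z": .., "claw": ..}, ...]. A call has 1 to 5 rows; each row is the pose to reach, as a shift and turn from the pose measured when the call began, along the tool's axes at that moment; what a row does not reach only later rows make up. A row lasts 1/8 s, in which the tool goes at most 62.5 mm and 10.7 degrees, less where a joint would pass 70% of its speed; a pose out of reach is approached as far as the arm can. A call with a gripper value outside its range is refused whole. The fingers move at their own pace and stop on an object; FORCE is the grip in N (left out, the last holds). Time passes only in rows, so rows that repeat a pose let the fingers close. It gives the time, the measured TCP pose, the force and the opening at its end, in the units of the state.
- env.read_state(): the state, without advancing time (a new reading comes with each control period).
- env.snapshot(name): name is "side" or "top" or "wrist"; returns the picture (420x560x3 uint8, red, green, blue); there is no depth.
- env.calibration(name): a dict with "K" (3x3 intrinsics, pixels), "R" (3x3) and "t" (3): a world point X has camera coordinates R X + t. Camera axes: x right, y down, z forward; pixel columns grow to the right and rows downward; lengths in m; the calibration is good to about 2 mm. A picture is of the moment at which its call begins: read the wrist's pose just before it. calibration takes no time and is no camera call; for the wrist camera it gives the pose at the moment of the call.
- env.sign_off(): hands the job in, once; it reports no verdict.
The state is a dict: "t": time; "q": joint angles; "joint_vel": joint speeds; "tau": joint torques, N m; "position": TCP position; "eef_rot": TCP orientation; "ft_force": force on the tool from outside, world axes, zero at the start; "wrist_torque": the same for the moment, N m; "width": opening from 0.0 (shut) to 1.0 (fully open).
Only numpy, scipy, OpenCV 4.12 (cv2) and the standard library are available. Lean on these libraries where they do the work, as an engineer would, in place of code of your own. Each camera call takes 0.05 s, during which the arm holds its last target. There are 200 camera calls.

## Working session

There is one attempt and no reset: what is moved stays moved. The work goes in short steps, Python scripts to look and compute and a shell command to move; the robot and the scene stay as the last step left them, time stands still between calls to the robot, and variables do not carry over. Pictures are saved under pics/ and viewed, about 8 in all and at most 12, crops included, and the job is handed in when it is done.

```bash
mkdir -p pics; ls; python3 - <<'E'
from rig import env
import cv2,numpy as np
s=env.read_state();print(s)
a=env.snapshot("side");b=env.snapshot("top")
cv2.imwrite("pics/side0.png",a[...,::-1]);cv2.imwrite("pics/top0.png",b[...,::-1])
for n in("side","top","wrist"):print(n,env.calibration(n))
E
```

```text
pics
{'t': 0.0, 'q': array([-1.44409998e+00,  8.79564333e-02,  1.37227239e+00, -1.44738683e-05,
        1.68360720e+00, -1.03114385e-01]), 'joint_vel': array([ 0.00139027, -0.00073194, -0.00226343,  0.00142367,  0.00027237,
        0.00118095]), 'tau': array([ 2.07284766e-04, -3.51866126e+01, -3.13275433e+01, -1.38269129e-06,
        1.08105465e-02,  7.03024625e-07]), 'position': array([ 0.12520531, -0.53504024,  0.23012915]), 'eef_rot': array([-3.13935971e+00, -2.16605372e-04,  2.29808873e-01]), 'ft_force': array([ 0.13086387,  0.40892247, -0.36480703]), 'wrist_torque': array([-0.02182145, -0.01689927, -0.00223265]), 'width': 0.9979425012430166}
side {'K': array([[380.12634937,   0.        , 277.91905893],
       [  0.        , 380.12634937, 214.49388587],
       [  0.        ,   0.        ,   1.        ]]), 'R': array([[-0.95927085, -0.28217605, -0.01327044],
       [-0.19945666,  0.7098323 , -0.67554064],
       [ 0.20004118, -0.64537957, -0.73720333]]), 't': array([0.49517177, 0.11868275, 0.57721697])}
top {'K': array([[419.98713368,   0.        , 280.25785981],
       [  0.        , 419.98713368, 208.64782715],
       [  0.        ,   0.        ,   1.        ]]), 'R': array([[ 0.01578134, -0.99976378,  0.01494419],
       [-0.99581821, -0.01706061, -0.08974977],
       [ 0.08998353, -0.01346532, -0.99585222]]), 't': array([-0.02126823,  0.51817872,  0.84611605])}
wrist {'K': array([[301.09296997,   0.        , 276.87456574],
       [  0.        , 301.09296997, 207.15278682],
       [  0.        ,   0.        ,   1.        ]]), 'R': array([[ 0.22703632, -0.97388251, -0.00271267],
       [-0.9342576 , -0.21858356,  0.2817516 ],
       [-0.2749859 , -0.06143351, -0.95948355]]), 't': array([-0.54867402, -0.03707004,  0.37855128])}
```

View pics/top0.png

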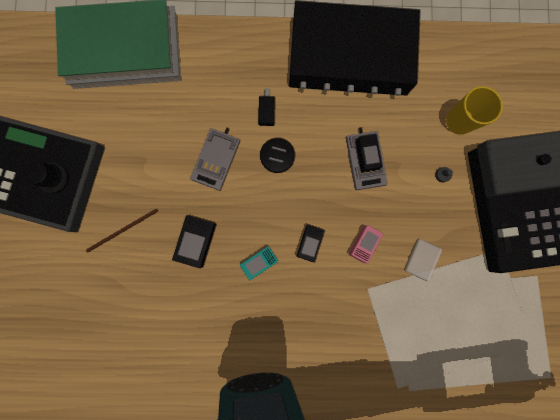

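View pics/side0.png

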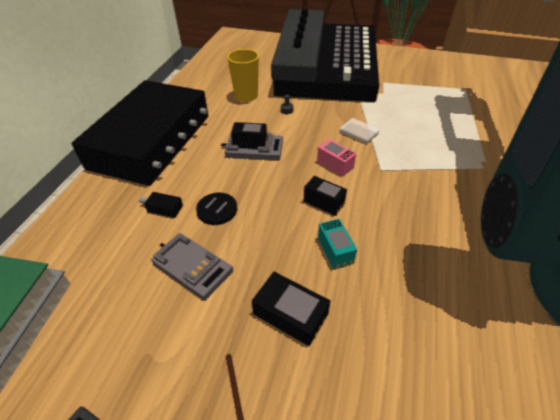

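The top view shows the brick at about (311,243), the spare at (195,241) and the empty cradle at (215,160) with its brass strips toward the robot. In the side view they are at (325,195), (290,307) and (192,265).

```bash
cat > h.py <<'E'
import cv2,numpy as np
from scipy.spatial.transform import Rotation as Ro
def ray(c,p):
    R,t,K=c["R"],c["t"],c["K"]; d=R.T@np.linalg.solve(K,[p[0],p[1],1.]); return -R.T@t,d/np.linalg.norm(d)
def onz(c,p,z):
    o,d=ray(c,p); return o+d*(z-o[2])/d[2]
def tri(c1,p1,c2,p2):
    o,d=ray(c1,p1);q,e=ray(c2,p2)
    s=np.linalg.lstsq(np.c_[d,-e],q-o,rcond=None)[0]; A=o+d*s[0];B=q+e*s[1]; return (A+B)/2,np.linalg.norm(A-B)
def proj(c,X):
    v=c["K"]@(c["R"]@np.array(X)+c["t"]);return v[:2]/v[2]
def tool(s): return s["position"],Ro.from_euler("xyz",s["eef_rot"])
def togo(s,P,R):   # shift cm and turn deg in tool axes
    p,r=tool(s); return np.round(r.inv().apply(np.array(P)-p)*100,2),np.round(np.degrees((r.inv()*R).as_rotvec()),1)
def blobs(m,lo,hi,box=None):
    out=[]
    n,l,st,ce=cv2.connectedComponentsWithStats(m.astype(np.uint8))
    for i in range(1,n):
        if lo<st[i,4]<hi and(box is None or(box[0]<ce[i][0]<box[2] and box[1]<ce[i][1]<box[3])):
            k=cv2.findContours((l==i).astype(np.uint8),0,2)[0][0]
            out.append((ce[i].round(1),st[i,4],cv2.minAreaRect(k),k))
    return out
E
python3 - <<'E'
from h import *; from rig import env
T,S,W=[env.calibration(n) for n in("top","side","wrist")]
a=cv2.imread("pics/top0.png");b=cv2.imread("pics/side0.png")
for nm,im,boxes in(("top",a,{"brick":(290,220,330,265),"cr":(185,120,245,195)}),("side",b,{"brick":(300,175,350,215),"cr":(145,230,240,300)})):
    h=cv2.cvtColor(im,cv2.COLOR_BGR2HSV)
    g=(h[...,1]<60)&(h[...,2]>70)
    br=(h[...,1]>70)&(h[...,2]>110)
    print(nm,[x[:3] for x in blobs(g,25,2000,boxes["brick"])]); print(" black",[x[:3] for x in blobs(h[...,2]<50,150,3000,boxes["brick"])])
    print(" crad",[x[:3] for x in blobs(g,200,9000,boxes["cr"])],"brass",[x[:2] for x in blobs(br,6,200,boxes["cr"])])
s=env.read_state();p,r=tool(s)
print("cam in tool",r.inv().apply(-W["R"].T@W["t"]-p), "axis",r.inv().apply(W["R"][2]))
print(onz(T,(311,243),.03),onz(T,(215,160),.02),tri(T,(312,244),S,(325,190)))
E
```

```text
top [(array([309.8, 246.2]), np.int32(240), ((309.8211364746094, 246.09634399414062), (13.505351066589355, 17.719785690307617), 16.699243545532227))]
 black [(array([310.2, 240.4]), np.int32(379), ((309.9427795410156, 242.82272338867188), (18.841941833496094, 34.00212478637695), 17.650123596191406))]
 crad [(array([215.3, 157.5]), np.int32(1518), ((214.72412109375, 158.6896514892578), (31.568206787109375, 55.33721160888672), 21.801406860351562))] brass [(array([205.7, 165.2]), np.int32(21)), (array([211.2, 166.8]), np.int32(21)), (array([216.2, 168.8]), np.int32(20))]
side [(array([328.7, 188.7]), np.int32(210), ((328.5, 188.5), (20.746417999267578, 11.029742240905762), 23.198591232299805))]
 black [(array([322.8, 197.2]), np.int32(809), ((323.663818359375, 195.2845001220703), (40.836307525634766, 27.83696746826172), 23.198589324951172))]
 crad [(array([190. , 263.6]), np.int32(2165), ((191.22019958496094, 263.30120849609375), (70.298583984375, 40.994991302490234), 35.39479446411133))] brass [(array([204.3, 262.3]), np.int32(29)), (array([199.2, 267.4]), np.int32(30)), (array([193.7, 272.6]), np.int32(30))]
cam in tool [ 7.06508525e-02 -1.00174376e-04 -1.41936464e-01] axis [-2.81980933e-01 -8.60992181e-04  9.59419622e-01]
[ 0.44851909 -0.07653642  0.03      ] [0.61878239 0.12558971 0.02      ] (array([ 0.4476916 , -0.07869795,  0.02718302]), np.float64(0.002329264910024261))
```

```bash
python3 - <<'E'
from h import *; from rig import env
T,S=[env.calibration(n) for n in("top","side")]
print("panel",tri(T,(309.8,246.2),S,(328.7,188.7)))
for a,b in(((205.7,165.2),(193.7,272.6)),((211.2,166.8),(199.2,267.4)),((216.2,168.8),(204.3,262.3))): print("brass",tri(T,a,S,b))
print(togo(env.read_state(),[.5,.03,.25],Ro.from_euler("xyz",[180,0,-18],degrees=True)))
E
```

```text
panel (array([ 0.44188224, -0.07357424,  0.0368212 ]), np.float64(0.00015262672197317729))
brass (array([0.60931595, 0.14592985, 0.0145654 ]), np.float64(0.0018596805688447203))
brass (array([0.60585326, 0.1342241 , 0.01383785]), np.float64(0.001016976201942616))
brass (array([0.60165792, 0.12347128, 0.01470123]), np.float64(0.0010870622664488955))
(array([ 49.36, -46.49,  -1.87]), array([-0.1,  0. , 31.2]))
```

```bash
python3 -m crank '[{"x":49.4,"y":-46.5,"z":-1.9,"wz":31.2,"claw":-1},{"x":49.4,"y":-46.5,"z":-1.9,"wz":31.2,"claw":-1},{"x":49.4,"y":-46.5,"z":-1.9,"wz":31.2,"claw":-1},{"x":49.4,"y":-46.5,"z":-1.9,"wz":31.2,"claw":-1},{"x":49.4,"y":-46.5,"z":-1.9,"wz":31.2,"claw":-1}]'
python3 - <<'E'
from h import *; from rig import env
print(togo(env.read_state(),[.5,.03,.25],Ro.from_euler("xyz",[180,0,-18],degrees=True)))
E
```

```text
(array([ 49.36, -46.49,  -1.87]), array([-0.1,  0. , 31.2]))$[0]: bad value
```

```bash
python3 -m crank '[{"wx":0,"wy":0,"wz":31.2,"x":49.4,"y":-46.5,"z":-1.9,"claw":-1},{"wx":0,"wy":0,"wz":31.2,"x":49.4,"y":-46.5,"z":-1.9,"claw":-1},{"wx":0,"wy":0,"wz":31.2,"x":49.4,"y":-46.5,"z":-1.9,"claw":-1},{"wx":0,"wy":0,"wz":31.2,"x":49.4,"y":-46.5,"z":-1.9,"claw":-1},{"wx":0,"wy":0,"wz":31.2,"x":49.4,"y":-46.5,"z":-1.9,"claw":-1}]'
python3 - <<'E'
from h import *; from rig import env
print(togo(env.read_state(),[.5,.03,.25],Ro.from_euler("xyz",[180,0,-18],degrees=True)))
E
```

```text
t: 0.72
position: [0.2964, -0.2767, 0.2396]
eef_rot: [-3.139, 0.001, -0.316]
ft_force: [0.7, -0.5, -0.4]
width: 1.001
(array([  9.84, -35.48,  -0.97]), array([-0.1,  0.1, -0.1]))
```

```bash
R='{"wx":0,"wy":0,"wz":0}'; python3 -m crank '[{"wx":0,"wy":0,"wz":0,"x":9.8,"y":-35.5,"z":-1,"claw":-1},{"wx":0,"wy":0,"wz":0,"x":9.8,"y":-35.5,"z":-1,"claw":-1},{"wx":0,"wy":0,"wz":0,"x":9.8,"y":-35.5,"z":-1,"claw":-1},{"wx":0,"wy":0,"wz":0,"x":9.8,"y":-35.5,"z":-1,"claw":-1},{"wx":0,"wy":0,"wz":0,"x":9.8,"y":-35.5,"z":-1,"claw":-1}]'
python3 -m crank '[{"wx":0,"wy":0,"wz":0,"x":1.3,"y":-5,"z":0,"claw":-1},{"wx":0,"wy":0,"wz":0,"x":1.3,"y":-5,"z":0,"claw":-1}]'
python3 - <<'E'
from h import *; from rig import env
import pickle
s=env.read_state();c=env.calibration("wrist");im=env.snapshot("wrist")[...,::-1]
cv2.imwrite("pics/w1.png",im);pickle.dump((s,c),open("w1.pkl","wb"))
print(s["joint_vel"].round(3),togo(s,[.5,.03,.25],Ro.from_euler("xyz",[180,0,-18],degrees=True)))
print(togo(s,[.448,-.077,.16],Ro.from_euler("xyz",[180,0,-18],degrees=True)))
E
```

```text
t: 1.35
position: [0.4685, -0.0159, 0.2485]
eef_rot: [-3.14, 0.001, -0.315]
ft_force: [0.4, -0.1, 0.7]
width: 1.0
t: 1.6
position: [0.497, 0.0306, 0.2472]
eef_rot: [-3.14, 0.003, -0.309]
ft_force: [0.2, 0.9, -0.6]
width: 1.001
[-0.068 -0.038  0.028 -0.041  0.021 -0.023] (array([ 0.31, -0.04, -0.28]), array([-0.1,  0.2,  0.3]))
(array([-1.36, 11.76,  8.7 ]), array([-0.1,  0.2,  0.3]))
```

View pics/w1.png

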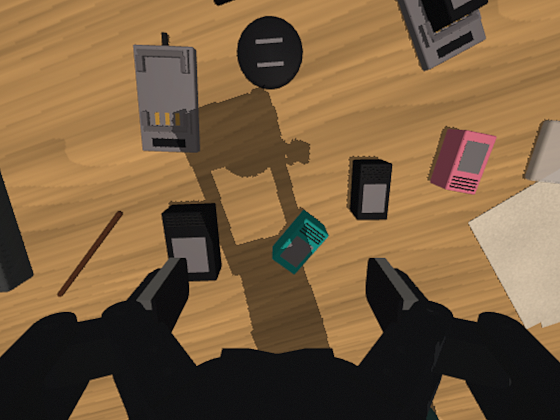

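The wrist view shows the brick at (371,190) with its ridges at the far end, and the empty cradle at (167,98) with brass strips near (167,118). I'll go above the brick for a second, closer view.

```bash
python3 -m crank '[{"wx":0,"wy":0,"wz":0,"x":-1.4,"y":11.8,"z":8.7,"claw":-1},{"wx":0,"wy":0,"wz":0,"x":-1.4,"y":11.8,"z":8.7,"claw":-1},{"wx":0,"wy":0,"wz":0,"x":-1.4,"y":11.8,"z":8.7,"claw":-1},{"wx":0,"wy":0,"wz":0,"x":-1.4,"y":11.8,"z":8.7,"claw":-1}]'
python3 - <<'E'
from h import *; from rig import env
import pickle
s=env.read_state();c=env.calibration("wrist");im=np.ascontiguousarray(env.snapshot("wrist")[...,::-1])
cv2.imwrite("pics/w2.png",im);pickle.dump((s,c),open("w2.pkl","wb"))
s1,c1=pickle.load(open("w1.pkl","rb"));i1=cv2.imread("pics/w1.png")
for n,i in((1,i1),(2,im)):
    h=cv2.cvtColor(i,cv2.COLOR_BGR2HSV)
    g=(h[...,1]<60)&(h[...,2]>70);br=(h[...,1]>90)&(h[...,2]>110)
    print(n,"panel",[x[:3] for x in blobs(g,200,9000) if x[0][1]<300]); 
    if n==1: print("brass",[x[:3] for x in blobs(br,15,300,(135,100,200,135))])
E
```

```text
t: 2.15
position: [0.4444, -0.0808, 0.1591]
eef_rot: [-3.141, 0.006, -0.317]
ft_force: [0.9, 1.1, 0.2]
width: 0.997
1 panel [(array([443.3,  33.2]), np.int32(2039), ((447.40728759765625, 23.140275955200195), (72.78318786621094, 66.99820709228516), 70.34617614746094)), (array([163.1,  89.3]), np.int32(4640), ((165.254638671875, 97.60206604003906), (108.02482604980469, 59.66566467285156), 87.39744567871094)), (array([472.9, 156.7]), np.int32(669), ((472.9932556152344, 156.81900024414062), (21.794597625732422, 33.56637191772461), 19.653823852539062)), (array([373.6, 197.9]), np.int32(657), ((374.0, 198.0), (28.0, 24.0), 90.0)), (array([179.1, 263.6]), np.int32(1515), ((169.9388427734375, 267.64349365234375), (47.3321647644043, 90.56855010986328), 56.768287658691406)), (array([398.5, 284.6]), np.int32(509), ((393.3384094238281, 282.5386962890625), (58.43073272705078, 16.559722900390625), 51.51980209350586))]
brass [(array([156.9, 118.2]), np.int32(59), ((157.0, 118.0), (12.0, 4.0), 90.0)), (array([166.9, 118.7]), np.int32(57), ((167.0, 118.5), (11.0, 4.0), 90.0))]
2 panel [(array([347. ,  11.7]), np.int32(822), ((355.0, 15.0), (30.0, 66.0), 90.0)), (array([15.4, 86.7]), np.int32(2918), ((20.0, 73.5), (143.0, 40.0), 90.0)), (array([397.2, 149.1]), np.int32(1242), ((397.2884826660156, 149.4423065185547), (30.433908462524414, 44.02830505371094), 15.255120277404785)), (array([ 38.9, 279.9]), np.int32(1897), ((38.594337463378906, 280.3302001953125), (54.257423400878906, 42.44441223144531), 74.05460357666016))]
```

View pics/w2.png

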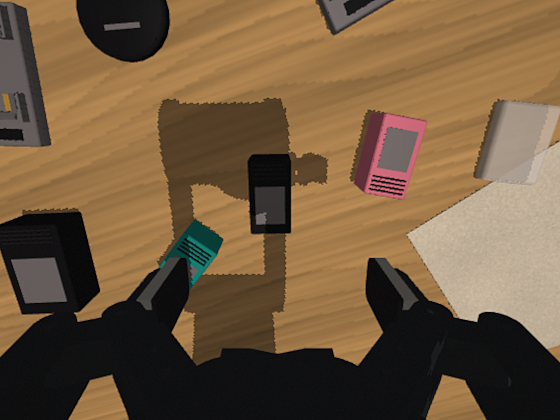

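```bash
python3 - <<'E'
from h import *; from rig import env
import pickle
s1,c1=pickle.load(open("w1.pkl","rb"));i1=cv2.imread("pics/w1.png")
s,c=pickle.load(open("w2.pkl","rb"));i2=cv2.imread("pics/w2.png")
yw=lambda a,b:np.degrees(np.arctan2(*(a-b)[1::-1]))
def blk(i,box):
    v=i.max(2); m=np.zeros(v.shape,bool);x0,y0,x1,y1=box;m[y0:y1,x0:x1]=v[y0:y1,x0:x1]<48
    return max(blobs(m,300,1e5),key=lambda b:b[1])
for n,i,cc,box in((1,i1,c1,(335,140,405,235)),(2,i2,c,(236,140,302,245))):
    b=blk(i,box);print(n,b[1:3]);q=cv2.boxPoints(b[2]);print(q.round(1).tolist());W=np.array([onz(cc,p,.04) for p in q]);print(W.round(4).tolist(),W.mean(0).round(4))
# panel top: corners of grey in both
def pan(i,box):
    h=cv2.cvtColor(i,cv2.COLOR_BGR2HSV);x0,y0,x1,y1=box;m=np.zeros(h.shape[:2],bool);m[y0:y1,x0:x1]=((h[...,2]>62))[y0:y1,x0:x1];return max(blobs(m,200,1e5),key=lambda b:b[1])
a=pan(i1,(352,164,389,216));b=pan(i2,(251,165,290,231));print(a[:3],b[:3]);print("panel",tri(c1,a[2][0],c,b[2][0]))
h=cv2.cvtColor(i1,cv2.COLOR_BGR2HSV)
m=((h[...,1]<75)&(h[...,2]>55)).astype(np.uint8);m[:,:128]=0;m[:,206:]=0;m[:38]=0;m[156:]=0
m=cv2.morphologyEx(m,cv2.MORPH_CLOSE,np.ones((9,9)));b=max(blobs(m,500,1e5),key=lambda b:b[1])
q=cv2.approxPolyDP(b[3],5,True)[:,0];print("cr",q.tolist());print(np.array([onz(c1,p,.016) for p in q]).round(4).tolist())
cv2.imwrite("pics/crop1.png",cv2.resize(i1[30:160,125:210],None,fx=4.5,fy=4.5,interpolation=cv2.INTER_CUBIC))
E
```

```text
1 (np.int32(1553), ((370.26849365234375, 188.70428466796875), (39.04880905151367, 60.25742721557617), 3.5763344764709473))
[[348.8999938964844, 217.60000610351562], [352.70001220703125, 157.39999389648438], [391.6000061035156, 159.89999389648438], [387.8999938964844, 220.0]]
[[0.4265, -0.0389, 0.04], [0.4962, -0.0606, 0.04], [0.4798, -0.1027, 0.04], [0.4089, -0.0836, 0.04]] [ 0.4528 -0.0715  0.04  ]
2 (np.int32(2210), ((269.0, 193.5), (79.0, 42.0), 90.0))
[[248.0, 154.0], [290.0, 154.0], [290.0, 233.0], [248.0, 233.0]]
[[0.4908, -0.0702, 0.04], [0.4796, -0.1044, 0.04], [0.4103, -0.0826, 0.04], [0.4224, -0.0456, 0.04]] [ 0.4508 -0.0757  0.04  ]Traceback (most recent call last):
  File "<stdin>", line 14, in <module>
  File "<stdin>", line 13, in pan
ValueError: max() iterable argument is empty
```

```bash
python3 - <<'E'
from h import *; from rig import env
import pickle
s1,c1=pickle.load(open("w1.pkl","rb"));i1=cv2.imread("pics/w1.png")
s,c=pickle.load(open("w2.pkl","rb"));i2=cv2.imread("pics/w2.png")
def pan(i,box):
    x0,y0,x1,y1=box;v=i.max(2);m=np.zeros(v.shape,bool);m[y0:y1,x0:x1]=v[y0:y1,x0:x1]>48
    return max(blobs(m,100,1e5),key=lambda b:b[1])
a=pan(i1,(354,168,387,214));b=pan(i2,(253,170,286,229));print(a[1:3],b[1:3]);print("panel",tri(c1,a[2][0],c,b[2][0]))
h=cv2.cvtColor(i1,cv2.COLOR_BGR2HSV)
m=((h[...,1]<75)&(h[...,2]>55)).astype(np.uint8);m[:,:128]=0;m[:,206:]=0;m[:38]=0;m[156:]=0
m=cv2.morphologyEx(m,cv2.MORPH_CLOSE,np.ones((9,9)));b=max(blobs(m,500,1e5),key=lambda b:b[1])
q=cv2.approxPolyDP(b[3],5,True)[:,0];print("cr",q.tolist());print(np.array([onz(c1,p,.016) for p in q]).round(4).tolist())
cv2.imwrite("pics/crop1.png",cv2.resize(i1[30:160,125:210],None,fx=4.5,fy=4.5,interpolation=cv2.INTER_CUBIC))
st=env.read_state();print(togo(st,[.4496,-.0751,.014],Ro.from_euler("xyz",[180,0,-18.3],degrees=True)))
E
```

```text
(np.int32(676), ((373.691162109375, 198.01470947265625), (23.315736770629883, 29.834938049316406), 4.39870548248291)) (np.int32(1062), ((269.5, 205.5), (37.0, 29.0), 90.0))
panel (array([ 0.44151419, -0.07303987,  0.04029417]), np.float64(7.266243487321635e-05))
cr [[133, 45], [143, 149], [198, 151], [193, 48]]
[[0.6875, 0.1382, 0.016], [0.5797, 0.1763, 0.016], [0.5569, 0.1131, 0.016], [0.6643, 0.0756, 0.016]]
(array([ 0.27, -0.58, 14.64]), array([-0.1,  0.2,  0.2]))
```

View pics/crop1.png

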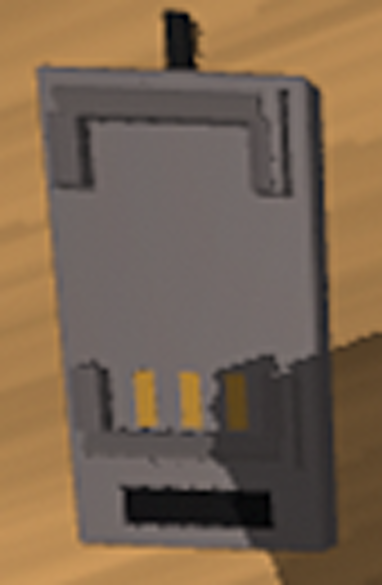

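The crop shows the well, its brass strips near (185,400) and the display near (197,508) clearly; the panel triangulates to z = 40.3 mm, as expected. Next I'll grasp the brick.

```bash
python3 -m crank '[{"wx":0,"wy":0,"wz":0,"x":0.3,"y":-0.6,"z":4,"claw":-0.25},{"wx":0,"wy":0,"wz":0,"x":0.3,"y":-0.6,"z":8,"claw":-0.25},{"wx":0,"wy":0,"wz":0,"x":0.3,"y":-0.6,"z":8,"claw":-0.25},{"wx":0,"wy":0,"wz":0,"x":0.3,"y":-0.6,"z":8,"claw":-0.25}]' 30
python3 - <<'E'
from h import *; from rig import env
print(togo(env.read_state(),[.4496,-.0751,.015],Ro.from_euler("xyz",[180,0,-18.3],degrees=True)))
cv2.imwrite("pics/w3.png",env.snapshot("wrist")[...,::-1])
E
```

```text
t: 2.7
position: [0.4517, -0.0752, 0.0827]
eef_rot: [-3.14, -0.0, -0.315]
ft_force: [-0.2, 0.7, -0.3]
width: 0.624
(array([-0.2 ,  0.06,  6.77]), array([-0.1, -0. ,  0.3]))
```

View pics/w3.png

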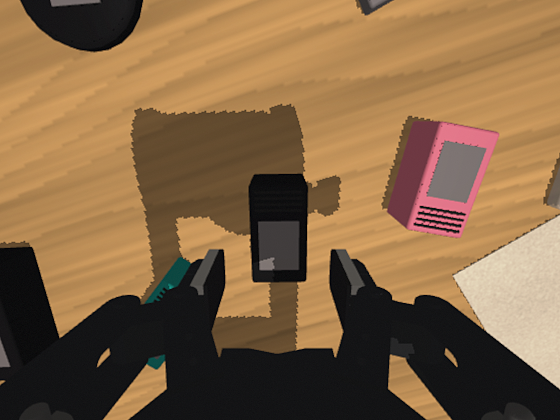

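The brick at (278,228) is centred between the fingers (222 and 332), and the turquoise block at (165,280) stays clear of the left finger.

```bash
python3 -m crank '[{"wx":0,"wy":0,"wz":0,"x":-0.1,"y":0.05,"z":3.5,"claw":-0.25},{"wx":0,"wy":0,"wz":0,"x":-0.1,"y":0.05,"z":6.75,"claw":-0.25},{"wx":0,"wy":0,"wz":0,"x":-0.1,"y":0.05,"z":6.75,"claw":-0.25},{"wx":0,"wy":0,"wz":0,"x":-0.1,"y":0.05,"z":6.75,"claw":-0.25}]'
python3 -m crank '[{"wx":0,"wy":0,"wz":0,"x":0,"y":0,"z":0,"claw":0.6},{"wx":0,"wy":0,"wz":0,"x":0,"y":0,"z":0,"claw":0.6},{"wx":0,"wy":0,"wz":0,"x":0,"y":0,"z":0,"claw":0.6},{"wx":0,"wy":0,"wz":0,"x":0,"y":0,"z":0,"claw":0.6}]' 45
```

```text
t: 3.25
position: [0.4529, -0.076, 0.018]
eef_rot: [-3.14, -0.005, -0.315]
ft_force: [0.1, -0.1, 0.5]
width: 0.622
t: 3.75
position: [0.4546, -0.0765, 0.0202]
eef_rot: [-3.14, -0.01, -0.315]
ft_force: [0.1, -0.2, 6.2]
width: 0.434
```

Gripped (opening 36.9 mm, tips at about 20 mm). I'll lift straight up.

```bash
python3 -m crank '[{"wx":0,"wy":0,"wz":0,"x":0,"y":0,"z":-4,"claw":0.6},{"wx":0,"wy":0,"wz":0,"x":0,"y":0,"z":-10,"claw":0.6},{"wx":0,"wy":0,"wz":0,"x":0,"y":0,"z":-13,"claw":0.6},{"wx":0,"wy":0,"wz":0,"x":0,"y":0,"z":-13,"claw":0.6}]' 60
python3 - <<'E'
from h import *; from rig import env
print(togo(env.read_state(),[.555,.150,.15],Ro.from_euler("xyz",[180,0,-19.6],degrees=True)))
E
```

```text
t: 4.25
position: [0.455, -0.0768, 0.1529]
eef_rot: [-3.14, -0.016, -0.315]
ft_force: [-0.6, 0.1, -2.0]
width: 0.432
(array([  2.48, -24.66,   0.37]), array([-0.1, -0.9,  1.6]))
```

```bash
python3 -m crank '[{"wx":0,"wy":0,"wz":0,"x":2.5,"y":-24.7,"z":0,"claw":0.6},{"wx":0,"wy":-0.5,"wz":-1.6,"x":2.5,"y":-24.7,"z":0,"claw":0.6},{"wx":0,"wy":-0.9,"wz":-1.6,"x":2.5,"y":-24.7,"z":0,"claw":0.6},{"wx":0,"wy":-0.9,"wz":1.6,"x":2.5,"y":-24.7,"z":0,"claw":0.6},{"wx":0,"wy":-0.9,"wz":1.6,"x":2.5,"y":-24.7,"z":0,"claw":0.6}]'
python3 -m crank '[{"wx":0,"wy":0,"wz":0,"x":0,"y":0,"z":0,"claw":0.6}]'
python3 - <<'E'
from h import *; from rig import env
import pickle
s=env.read_state();c=env.calibration("wrist");im=env.snapshot("wrist")[...,::-1]
cv2.imwrite("pics/w4.png",im);pickle.dump((s,c),open("w4.pkl","wb"))
print(s["joint_vel"].round(3))
E
```

```text
t: 4.88
position: [0.5544, 0.154, 0.1494]
eef_rot: [-3.142, 0.005, -0.337]
ft_force: [-0.2, -0.9, -3.4]
width: 0.43
t: 5.0
position: [0.5532, 0.1537, 0.1469]
eef_rot: [3.139, 0.009, -0.336]
ft_force: [-0.4, 0.2, -2.2]
width: 0.427
[ 0.024  0.033  0.016  0.017 -0.014  0.003]
```

View pics/w4.png

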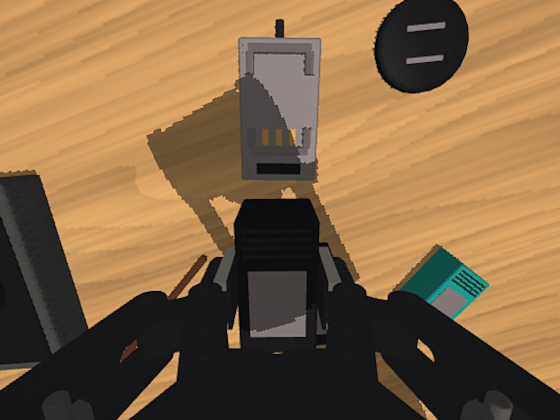

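The cradle is clearly seen with corners at about (239,39), (321,39), (315,180) and (242,180), and the held brick's panel is at (278,305).

```bash
python3 - <<'E'
from h import *; import pickle
s1,c1=pickle.load(open("w1.pkl","rb"));s,c=pickle.load(open("w4.pkl","rb"));im=cv2.imread("pics/w4.png")
h=cv2.cvtColor(im,cv2.COLOR_BGR2HSV)
m=((h[...,1]<80)&(h[...,2]>45)).astype(np.uint8);m[:,:228]=0;m[:,332:]=0;m[:30]=0;m[190:]=0
m=cv2.morphologyEx(m,cv2.MORPH_CLOSE,np.ones((9,9)));b=max(blobs(m,500,1e5),key=lambda b:b[1])
q=cv2.approxPolyDP(b[3],6,True)[:,0];print(q.tolist())
# edge lines by column/row profiles
mm=np.zeros_like(m);cv2.drawContours(mm,[b[3]],-1,1,-1)
rows=np.arange(60,165,5);L=np.polyfit(rows,[np.flatnonzero(mm[r])[0]-.0 for r in rows],1);Rr=np.polyfit(rows,[np.flatnonzero(mm[r])[-1]+1 for r in rows],1)
cols=np.arange(250,308,4);cols=cols[(cols<268)|(cols>290)];U=np.polyfit(cols,[np.flatnonzero(mm[:,k])[0] for k in cols],1);D=np.polyfit(cols,[np.flatnonzero(mm[:,k])[-1]+1 for k in cols],1)
def X(v,hh):
    r=(hh[0]*v[1]+hh[1])/(1-hh[0]*v[0]);return np.array([v[0]*r+v[1],r])-.5
P=[X(L,U),X(L,D),X(Rr,D),X(Rr,U)];print(np.round(P,1).tolist())
W=np.array([onz(c,p,.016) for p in P]);print(W.round(4).tolist())
lens=[np.linalg.norm(W[i]-W[(i+1)%4]).round(4) for i in range(4)];print(lens)
print("tri FL,NL",tri(c1,(133.5,45),c,P[0]),tri(c1,(142.8,149.9),c,P[1]))
ax=(W[0]-W[1]+W[3]-W[2]);print("yaw",np.degrees(np.arctan2(ax[1],ax[0])));ax/=np.linalg.norm(ax)
lat=W[1]-W[2]+W[0]-W[3];print("lat yaw",np.degrees(np.arctan2(lat[1],lat[0]))-90)
print("origin from ctr",W.mean(0)+.009*ax,"near",(W[1]+W[2])/2+.068*ax,"far",(W[0]+W[3])/2-.05*ax)
# brass blobs
br=(h[...,1]>110)&(h[...,2]>100);br[:,:255]=0;br[:,300:]=0;br[:125]=0;br[150:]=0;print([x[:2] for x in blobs(br,20,400)])
# panel in tool
p,r=tool(s);v=im.max(2);mp=np.zeros(v.shape,bool);mp[262:345,245:312]=v[262:345,245:312]>48
bb=max(blobs(mp,500,1e5),key=lambda b:b[1]);print(bb[2])
for z in(-.018,-.02,-.022):
  o,d=ray(c,bb[2][0]);ot=r.inv().apply(o-p);dt=r.inv().apply(d);print(z,(ot+dt*(z-ot[2])/dt[2]).round(4))
E
```

```text
[[239, 38], [242, 178], [313, 179], [320, 39]]
[[237.7, 37.5], [241.5, 179.5], [314.4, 179.5], [320.7, 37.5]]
[[0.6883, 0.1392, 0.016], [0.5787, 0.1785, 0.016], [0.5565, 0.1153, 0.016], [0.6662, 0.076, 0.016]]
[np.float64(0.1164), np.float64(0.067), np.float64(0.1165), np.float64(0.067)]
tri FL,NL (array([0.68935801, 0.13947082, 0.01067947]), np.float64(0.00045586607865555356)) (array([0.57851941, 0.1789097 , 0.01249557]), np.float64(0.0008776038981608486))
yaw -19.740511649020622
lat yaw -19.30040162354875
origin from ctr [0.63088902 0.12424045 0.016     ] near [0.63162262 0.1239772  0.016     ] far [0.63015543 0.1245037  0.016     ]
[(array([264.6, 136.3]), np.int32(93)), (array([278.2, 136.2]), np.int32(85)), (array([292. , 136.5]), np.int32(71))]
((276.9999694824219, 303.9999694824219), (65.99998474121094, 57.99999237060547), 90.0)
-0.018 [-0.0135  0.0004 -0.018 ]
-0.02 [-0.0121  0.0004 -0.02  ]
-0.022 [-0.0108  0.0004 -0.022 ]
```

```bash
cat > goal.py <<'E'
from h import *; from rig import env; import sys
O=np.array([.631,.1242,0]);YAW=-19.6;B=np.array([-.0048,.0002,.020]);P0=-.57
def goal(th,tx,hh):
    C=Ro.from_euler("z",YAW,degrees=True);Rb=C*Ro.from_euler("y",-th,degrees=True)
    org=O+C.apply([tx/1e3,0,hh/1e3])+Rb.apply([.035,0,0])
    Rt=C*Ro.from_euler("xyz",[180,-th+P0,0],degrees=True)
    return org-Rt.apply(B),Rt
if __name__=="__main__":
    s=env.read_state();p,r=tool(s)
    # present brick state in the cradle frame
    C=Ro.from_euler("z",YAW,degrees=True);Rt=C.inv()*r;Rb=Rt*Ro.from_euler("xyz",[180,P0,0],degrees=True).inv()
    org=C.inv().apply(p-O)+Rt.apply(B)
    print("toe mm",((org+Rb.apply([-.035,0,0]))*1e3).round(1),"rpy",Rb.as_euler("xyz",degrees=True).round(1),"F",s["ft_force"].round(1),"t",round(s["t"],2))
    for a in sys.argv[1:]: print(a,*togo(s,*goal(*map(float,a.split(",")))))
E
python3 goal.py 18,-33.7,60 18,-33.7,38
```

```text
toe mm [-123.5    1.   127.2] rpy [-0.1  1.1  0.3] F [-0.8  1.7 -2.1] t 5.05
18,-33.7,60 [8.18 0.16 5.43] [ 0.1 19.1  0.3]
18,-33.7,38 [8.21 0.15 7.63] [ 0.1 19.1  0.3]
```

```bash
python3 -m crank '[{"wx":0.1,"wy":9,"wz":0.3,"x":4,"y":0.15,"z":2.7,"claw":0.6},{"wx":0.1,"wy":19,"wz":0.3,"x":8.2,"y":0.15,"z":5.4,"claw":0.6},{"wx":0.1,"wy":19.1,"wz":0.3,"x":8.2,"y":0.15,"z":5.4,"claw":0.6},{"wx":0.1,"wy":19.1,"wz":0.3,"x":8.2,"y":0.15,"z":5.4,"claw":0.6}]'
python3 goal.py 18,-33.7,36
python3 - <<'E'
from rig import env; import cv2
cv2.imwrite("pics/s5.png",cv2.resize(env.snapshot("side")[180:340,100:320,::-1],None,fx=3.5,fy=3.5,interpolation=cv2.INTER_CUBIC))
E
```

```text
t: 5.55
position: [0.6286, 0.1242, 0.0919]
eef_rot: [-3.142, -0.322, -0.343]
ft_force: [0.2, -0.8, -1.9]
width: 0.429
toe mm [-33.8  -0.9  60.6] rpy [  0.  -17.9  -0.1] F [ 0.2 -0.8 -1.9] t 5.55
18,-33.7,36 [-0.77 -0.1   2.33] [ 0.   0.1 -0.1]
```

View pics/s5.png

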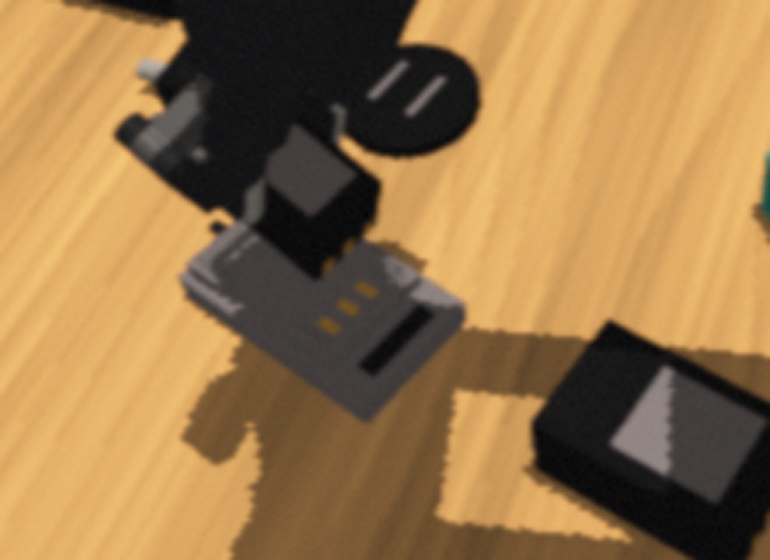

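The side view shows the brick held over the well, contact end (brass at crop (335,260)) tilted down toward the brass strips. I'll lower it.

```bash
python3 -m crank '[{"wx":0,"wy":0.1,"wz":-0.1,"x":-0.4,"y":-0.1,"z":1.2,"claw":0.6},{"wx":0,"wy":0.1,"wz":-0.1,"x":-0.77,"y":-0.1,"z":2.3,"claw":0.6},{"wx":0,"wy":0.1,"wz":-0.1,"x":-0.77,"y":-0.1,"z":2.3,"claw":0.6},{"wx":0,"wy":0.1,"wz":-0.1,"x":-0.77,"y":-0.1,"z":2.3,"claw":0.6}]'
python3 goal.py 18,-33.7,30 18,-33.7,24 18,-33.7,18.5
python3 - <<'E'
from rig import env; import cv2,numpy as np
a=env.snapshot("wrist")[0:300,130:430,::-1]
cv2.imwrite("pics/w6.png",cv2.resize(a,None,fx=2,fy=2,interpolation=cv2.INTER_CUBIC))
E
```

```text
t: 6.1
position: [0.6299, 0.1256, 0.0686]
eef_rot: [-3.141, -0.325, -0.341]
ft_force: [-0.1, -0.9, -1.8]
width: 0.427
toe mm [-32.9   0.7  37.3] rpy [  0.  -18.1   0. ] F [-0.1 -0.9 -1.8] t 6.1
18,-33.7,30 [-0.3   0.08  0.67] [-0.  -0.1  0. ]
18,-33.7,24 [-0.5   0.08  1.24] [-0.  -0.1  0. ]
18,-33.7,18.5 [-0.67  0.08  1.76] [-0.  -0.1  0. ]
```

View pics/w6.png

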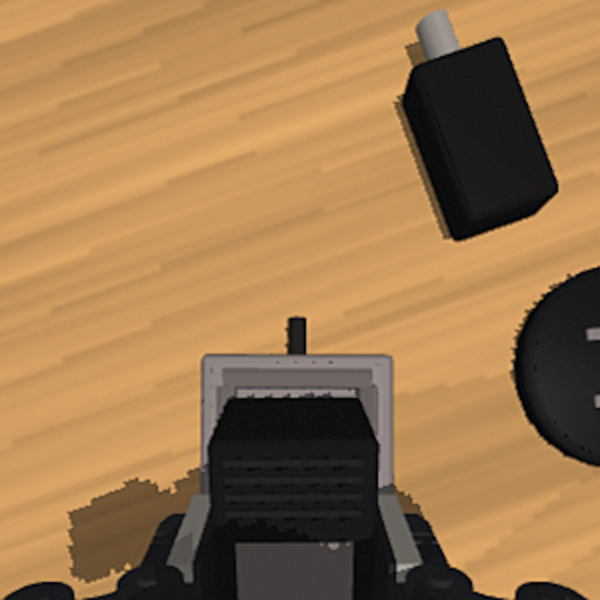

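The wrist view shows the brick (231–363, centre 297) laterally centred on the cradle (201–393, centre 297). I'll lead the toe into the well.

```bash
python3 -m crank '[{"wx":0,"wy":0,"wz":0,"x":-0.3,"y":0.05,"z":0.65,"claw":0.6},{"wx":0,"wy":0,"wz":0,"x":-0.5,"y":0.05,"z":1.2,"claw":0.6},{"wx":0,"wy":0,"wz":0,"x":-0.55,"y":0.05,"z":1.4,"claw":0.6},{"wx":0,"wy":0,"wz":0,"x":-0.55,"y":0.05,"z":1.4,"claw":0.6}]'
python3 goal.py 18,-33.7,18.5 18,-33.7,16
```

```text
t: 6.65
position: [0.6291, 0.1254, 0.0536]
eef_rot: [-3.141, -0.325, -0.341]
ft_force: [-0.1, -0.1, -2.1]
width: 0.429
toe mm [-33.6   0.3  22.2] rpy [  0.  -18.1   0.1] F [-0.1 -0.1 -2.1] t 6.65
18,-33.7,18.5 [-0.13  0.03  0.36] [-0.  -0.1  0. ]
18,-33.7,16 [-0.21  0.03  0.59] [-0.  -0.1  0. ]
```

```bash
python3 -m crank '[{"wx":0,"wy":0,"wz":0,"x":-0.1,"y":0,"z":0.3,"claw":0.6},{"wx":0,"wy":0,"wz":0,"x":-0.18,"y":0,"z":0.5,"claw":0.6},{"wx":0,"wy":0,"wz":0,"x":-0.18,"y":0,"z":0.5,"claw":0.6}]'
python3 goal.py 18,-33.7,16.5 14,-33.7,17 9,-33.9,17 4,-34,17 0,-34,17 0,-34,16
```

```text
t: 7.02
position: [0.6293, 0.1253, 0.0484]
eef_rot: [-3.141, -0.326, -0.341]
ft_force: [0.9, -0.0, -2.0]
width: 0.431
toe mm [-33.4   0.3  17. ] rpy [  0.  -18.1   0. ] F [ 0.9 -0.  -2. ] t 7.03
18,-33.7,16.5 [-0.04  0.03  0.05] [-0.1 -0.1  0. ]
14,-33.7,17 [0.1  0.03 0.28] [-0.  -4.1  0. ]
9,-33.9,17 [0.22 0.03 0.64] [-0.  -9.1  0. ]
4,-34,17 [0.3  0.03 1.01] [ -0.  -14.1   0. ]
0,-34,17 [0.36 0.03 1.32] [ -0.  -18.1   0.1]
0,-34,16 [0.33 0.03 1.41] [ -0.  -18.1   0.1]
```

```bash
python3 -m crank '[{"wx":0,"wy":-3,"wz":0,"x":0.07,"y":0,"z":0.2,"claw":0.6},{"wx":0,"wy":-6,"wz":0,"x":0.15,"y":0,"z":0.42,"claw":0.6},{"wx":0,"wy":-9,"wz":0,"x":0.22,"y":0,"z":0.64,"claw":0.6},{"wx":0,"wy":-9,"wz":0,"x":0.22,"y":0,"z":0.64,"claw":0.6}]'
python3 goal.py 4,-34,17 0,-34,17 0,-34,16.5
```

```text
t: 7.52
position: [0.634, 0.1235, 0.0431]
eef_rot: [-3.141, -0.17, -0.342]
ft_force: [0.8, -0.4, -1.9]
width: 0.43
toe mm [-32.8   0.2  17. ] rpy [ 0.  -9.2 -0. ] F [ 0.8 -0.4 -1.9] t 7.53
4,-34,17 [0.05 0.01 0.34] [-0.  -5.2 -0. ]
0,-34,17 [0.15 0.01 0.64] [-0.  -9.2 -0. ]
0,-34,16.5 [0.14 0.01 0.68] [-0.  -9.2 -0. ]
```

```bash
python3 -m crank '[{"wx":0,"wy":-3,"wz":0,"x":0,"y":0,"z":0.18,"claw":0.6},{"wx":0,"wy":-6,"wz":0,"x":0.05,"y":0,"z":0.4,"claw":0.6},{"wx":0,"wy":-9.2,"wz":0,"x":0.13,"y":0,"z":0.64,"claw":0.6},{"wx":0,"wy":-9.2,"wz":0,"x":0.13,"y":0,"z":0.66,"claw":0.6}]'
python3 goal.py 0,-34,16.5
python3 - <<'E'
from rig import env; import cv2
cv2.imwrite("pics/s7.png",cv2.resize(env.snapshot("side")[190:310,110:270,::-1],None,fx=4.5,fy=4.5,interpolation=cv2.INTER_CUBIC))
E
```

```text
t: 8.02
position: [0.6367, 0.1224, 0.0364]
eef_rot: [-3.141, -0.01, -0.343]
ft_force: [0.3, -1.1, -2.2]
width: 0.43
toe mm [-33.6   0.   16.4] rpy [ 0. -0. -0.] F [ 0.3 -1.1 -2.2] t 8.03
0,-34,16.5 [-0.04 -0.   -0.01] [-0. -0. -0.]
```

View pics/s7.png

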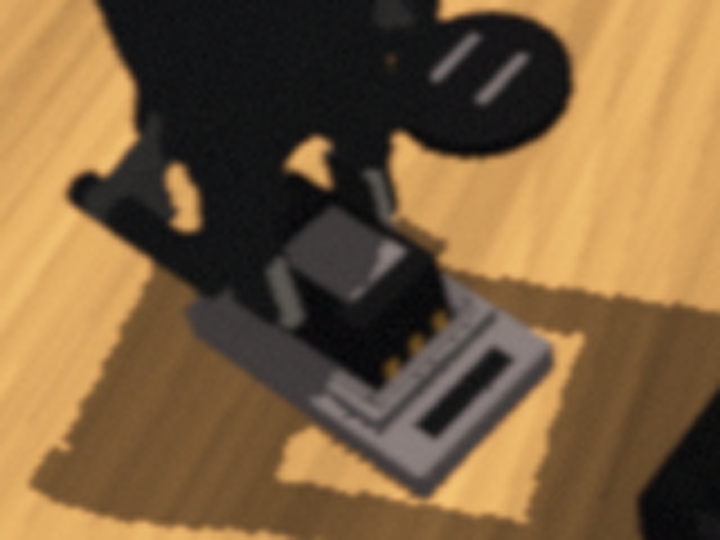

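The side view shows the brick flat inside the well, contacts just behind the near wall (crop (415,345)). The force still reads the full weight, so I'll lower until it is supported.

```bash
python3 -m crank '[{"wx":0,"wy":0,"wz":0,"x":0,"y":0,"z":0.1,"claw":0.6},{"wx":0,"wy":0,"wz":0,"x":0,"y":0,"z":0.2,"claw":0.6},{"wx":0,"wy":0,"wz":0,"x":0,"y":0,"z":0.2,"claw":0.6}]'
python3 goal.py
```

```text
t: 8.45
position: [0.6361, 0.1228, 0.0363]
eef_rot: [-3.141, -0.012, -0.342]
ft_force: [-2.9, -0.8, 5.5]
width: 0.43
toe mm [-34.2   0.2  16.2] rpy [ 0.  -0.1  0. ] F [-2.9 -0.8  5.5] t 8.45
```

Supported by the floor at toe height 16.2 mm, with 7.5 N taken up. Next I'll open, back off and look.

```bash
python3 -m crank '[{"wx":0,"wy":0,"wz":0,"x":0,"y":0,"z":0,"claw":0.2},{"wx":0,"wy":0,"wz":0,"x":0,"y":0,"z":0,"claw":-0.3},{"wx":0,"wy":0,"wz":0,"x":0,"y":0,"z":0,"claw":-0.3},{"wx":0,"wy":0,"wz":0,"x":0,"y":0,"z":0,"claw":-0.3}]'
python3 -m crank '[{"wx":0,"wy":0,"wz":0,"x":0,"y":0,"z":-2,"claw":-0.3},{"wx":0,"wy":0,"wz":0,"x":0,"y":0,"z":-5,"claw":-0.3},{"wx":0,"wy":0,"wz":0,"x":0,"y":0,"z":-10,"claw":-0.3},{"wx":0,"wy":0,"wz":0,"x":0,"y":0,"z":-14,"claw":-0.3},{"wx":0,"wy":0,"wz":0,"x":0,"y":0,"z":-14,"claw":-0.3}]'
python3 - <<'E'
from rig import env; import cv2,numpy as np
a=env.snapshot("wrist")[60:300,180:380,::-1];b=env.snapshot("side")[190:310,110:270,::-1]
r=lambda i,w:cv2.resize(i,(w,480),interpolation=cv2.INTER_CUBIC)
cv2.imwrite("pics/f8.png",np.hstack([r(a,400),r(b,400)]))
E
```

```text
t: 8.95
position: [0.6362, 0.1228, 0.0363]
eef_rot: [-3.141, -0.012, -0.342]
ft_force: [0.2, -0.8, -0.5]
width: 0.647
t: 9.57
position: [0.6375, 0.1236, 0.1839]
eef_rot: [-3.135, -0.023, -0.342]
ft_force: [0.1, 0.2, 0.1]
width: 0.649
```

View pics/f8.png

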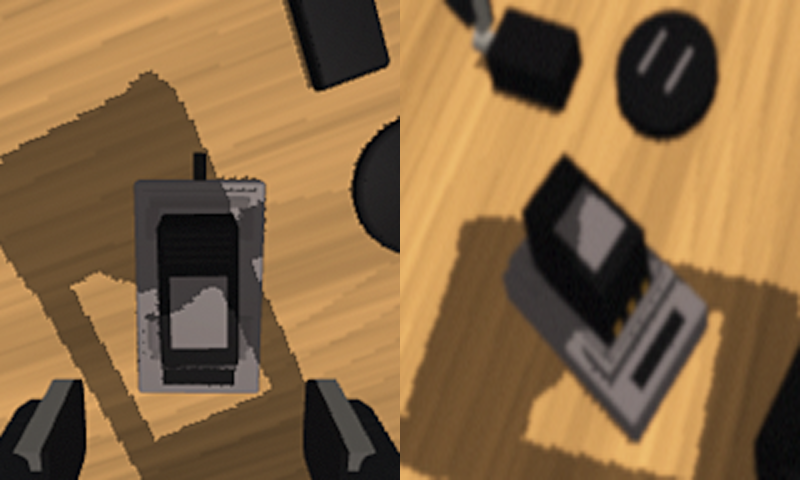

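The brick sits in the well, released, with the panel at (198,312) in the left crop. I'll take a second wrist view to measure the heights of the panel's two ends and check that it lies flat.

```bash
cat > look.py <<'E'
from h import *; from rig import env; import pickle,sys
from goal import O,YAW
c=env.calibration("wrist");i=np.ascontiguousarray(env.snapshot("wrist")[...,::-1]);C=Ro.from_euler("z",YAW,degrees=True)
u=proj(c,O+C.apply([-.0083,0,.056])).astype(int);v=i.max(2)
m=np.zeros(v.shape,np.uint8);k=30;m[u[1]-k:u[1]+k,u[0]-19:u[0]+19]=v[u[1]-k:u[1]+k,u[0]-19:u[0]+19]>45
m=cv2.morphologyEx(m,cv2.MORPH_OPEN,np.ones((3,3)));b=max(blobs(m,150,1e5),key=lambda b:b[1]);print(u,b[1:3])
q=cv2.boxPoints(b[2]);q=q[np.argsort(q[:,1])];pts=[(q[0]+q[1])/2,b[2][0],(q[2]+q[3])/2];pickle.dump((c,pts),open(sys.argv[1],"wb"))
if len(sys.argv)>2:
    c0,p0=pickle.load(open(sys.argv[2],"rb"))
    for a,d in zip(p0,pts): X,e=tri(c0,a,c,d);print((C.inv().apply(X-O)*1e3).round(1),round(e*1e3,2))
E
python3 look.py a.pkl
python3 -m crank '[{"wx":0,"wy":0,"wz":0,"x":-5,"y":0,"z":0,"claw":-0.3},{"wx":0,"wy":0,"wz":0,"x":-10,"y":0,"z":0,"claw":-0.3},{"wx":0,"wy":0,"wz":0,"x":-10,"y":0,"z":0,"claw":-0.3},{"wx":0,"wy":0,"wz":0,"x":-10,"y":0,"z":0,"claw":-0.3}]'
python3 look.py b.pkl a.pkl
```

```text
[277 214] (np.int32(1089), ((277.5, 214.5), (37.0, 29.0), 90.0))
t: 10.22
position: [0.5399, 0.1566, 0.1738]
eef_rot: [3.141, -0.01, -0.342]
ft_force: [0.4, -0.3, -0.0]
width: 0.646
[276  97] (np.int32(1573), ((276.0, 97.0), (46.0, 34.0), 90.0))
[ 9.4  0.1 55.9] 0.39
[-8.   0.1 56.3] 0.41
[-25.9   0.1  56.6] 0.43
```

```bash
python3 -c "
from rig import env
s=env.read_state();print(s['t'],s['ft_force'].round(1),s['joint_vel'].round(3));print(env.sign_off())"
```

```text
10.275 [ 0.9 -0.5  0.8] [-0.008  0.008 -0.02   0.001  0.003  0.002]
the job is handed in; nothing more can be done
None
```

The smaller battery is in the empty cradle, lying flat and released, and I handed the job in at about 10.3 s of the 38 s allowed. I gripped it across its width and tilted it 18°, then led the contact end into the well at the brass-strip end. I let the raised end down about that edge until the floor took the weight, opened the gripper and backed off.

**Last checks:**
- **Flat on the floor:** two wrist views put the panel's far end, middle and near end at 55.9, 56.3 and 56.6 mm. The expected height is 56 mm (16 mm floor plus the 40 mm battery).
- **Position in the well:** the battery was within about 0.3 mm of centre sideways. Along the well it was close to centre, at most about 1 mm off.
- **Robot clear:** the arm was still, about 10 cm away, and the wrist force was near zero.
- **Other objects:** the gripper kept clear of the larger battery and the look-alikes. I took no final picture of the larger battery to confirm it had not moved.

**Small disagreements:**
- The grip was about 5 mm higher and 5 mm further forward than planned, with the fingertips at 20 mm. I measured this and corrected for it.
- The cradle's outline measured about 1.5 mm short, and its corners came out about 4 mm lower than the stated height. Neither affected the fit.

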